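# Unlatch the spring gate of a test cage and hold it wide open

### The arm

A 6-joint arm with a two-finger parallel gripper is mounted at the origin on a cart in front of the work surface, level with it; the furniture and walls round the work are solid. World frame = base frame: x ahead of the robot, y to its left, z up, the work surface at z = 0. Lengths are in mm, angles in degrees, forces in N, time in s.
With the tool pointing down it reaches from about 300 to 850 mm from the base axis. Payload 4.2 kg.
Tool frame: the origin (TCP) lies on the centre line of the jaws, within the pads' length; the fingertips stand 8 mm ahead of it and the grasp point (between the pads) lies 11 mm behind it; z points along the fingers, y is the line along which they close (so a half turn about z gives the same grasp; the last joint's range is limited). The gripper opens to 91 mm and grips with 3 to 60 N. Pads are 32 mm wide; open, the fingers measure 118 mm over their backs; the gripper's body (76 mm by 178 mm) begins 60 mm behind the grasp point.
Start: joints at [73.453, 18.312, 89.639, -0, 72.044, -1.146], TCP at [152.708, 554.37, 189.776] pointing down, gripper open.
Joint ranges: [-177.97, 177.97], [-48.28, 115.42], [12.27, 149.76], [-77.06, 257.06], [2.81, 150.46], [-146.56, 146.56]. Speed limits (degrees/s): [147.25, 147.25, 180, 180, 180, 180].

### API

Orientations are given as [roll, pitch, yaw] about the fixed x, y, z axes, in that order (R = Rz(yaw) Ry(pitch) Rx(roll)).
In Python, from workcell import telemetry, eyes, ticket gives the robot as it stands. The module is installed in compiled form; this text tells all that it offers.
- The arm moves only by the shell command python3 -m crank 'ROWS' [OPENING] [FORCE]. ROWS is JSON, a list of rows, each an object of numbers: "dx", "dy", "dz": the shift along the world's x, y, z normalised to -1 to 1, where 1 is 80 cm; "yaw": the turn about the world's z normalised to -1 to 1, where 1 is 5 degrees. A call has 1 to 10 rows; each row shifts and turns the commanded pose from where the row before left it; what a row does not reach is not made up. A row lasts 1/8 s, in which the tool goes at most 62.5 mm and 10.7 degrees, less where a joint would pass 70% of its speed; a pose out of reach is approached as far as the arm can. A call with a number of a shift or a turn outside -1 to 1 is refused whole. A call with a gripper value outside its range is refused whole. OPENING is the opening, from 0 (shut) to 1 (fully open), set as the call begins (- or left out, the last holds). The fingers move at their own pace and stop on an object; FORCE is the grip in N (left out, the last holds). Time passes only in rows, so rows that do not move let the fingers close. It gives the time, the measured TCP pose, the force, the opening and the grip force at its end, in the units of the state.
- telemetry.state(): the state, without advancing time (a new reading comes with each control period).
- eyes.grab_frame(name): name is "scene" or "side" or "wrist"; returns the picture (400x640x3 uint8, red, green, blue); there is no depth.
- eyes.calibration(name): a dict with "camera_matrix" (3x3 intrinsics, pixels), "world_from_camera" (4x4, takes a point from camera to world coordinates). Camera axes: x right, y down, z forward; pixel columns grow to the right and rows downward; lengths in mm; the calibration is good to about 2 mm. A picture is of the moment at which its call begins: read the wrist's pose just before it. calibration takes no time and is no camera call; for the wrist camera it gives the pose at the moment of the call.
- ticket.job_done(): hands the job in; it is judged then, once.
The state is a dict: "time_s": time; "qpos": joint angles; "qvel": joint speeds; "effort": joint torques, N m; "ee_pos": TCP position; "ee_rot": TCP orientation; "force": force on the tool from outside, world axes, zero at the start; "torque": the same for the moment, N m; "gripper_width": finger opening in mm; "gripper_force": force on a finger pad.
Only numpy, scipy, OpenCV 4.12 (cv2) and the standard library are available. Lean on these libraries where they do the work, as an engineer would, in place of code of your own. Each camera call takes 0.05 s, during which the arm holds its last target. There are 200 camera calls.

### The job

The spring-closed gate of the small test cage has two squeeze catches on top: pinch the one beside the hinge so that both its thumb tabs go fully in, then in the same way the one beside the gate's handle post. Then take the gate by its upright handle post, swing it out past its detent until it stands wide open, and finish while still holding it there against its spring so that I can take the encoder out. Leave the encoder in the cage and the other loose things around alone.

Things in the scene. Friction and masses are not known exactly. Their poses are not given: they have to be found in the camera images.
- cage: The test cage, fixed to the bench: dark base plate 200 x 240 mm, 8 mm thick, aluminium posts, clear walls, open top, 100 mm high. Origin: centre of its underside. Its own -x side is the front, closed by the gate; its own y runs along the front from the hinge end (-y) to the handle end (+y); z up. Both catches and the shut gate line up along its y.
- near_hinge_catch (a point): Fixed point midway between the black thumb tabs of the catch beside the hinge (squeeze FIRST), at their tops, 152 mm above the bench. Tabs: upright plates 6 mm thick along cage y, 22 mm wide along cage x, 124 to 152 mm above the bench; 52 mm over both outer faces (along cage y), 28 mm when fully in. Nothing else within 65 mm along cage y stands above 122 mm.
- far_catch (a point): Top centre of the other catch, beside the gate's handle post (to be squeezed SECOND): the same in every way, 100 mm from the first along cage +y. The handle post (152 mm high) stands 52 mm in front of it.
- near_left_tab (a joint): Hinge-side catch, its tab on the cage's +y side: metres pressed in towards the catch centre; 0 = out, 0.012 = fully in (stop). No return spring: it moves against about 5 N of friction and stays where it is left. Its steel bolt stands in front of a lug on the gate and is clear of it from 0.008.
- near_right_tab (a joint): Hinge-side catch, its tab on the cage's -y side; otherwise the same.
- far_left_tab (a joint): Handle-side catch, its tab on the cage's +y side; otherwise the same.
- far_right_tab (a joint): Handle-side catch, its tab on the cage's -y side; otherwise the same.
- gate_handle (a point): Top centre of the gate's upright handle post, 152 mm above the bench; moves with the gate. A round black post, 16 mm in diameter, free for gripping from 103 to 152 mm above the bench, 50 mm in front of the gate's plane and 165 mm along it from the hinge (172 mm from the hinge axis). Being round, it may turn in the grip.
- gate_hinge (a point): A point on the gate's vertical hinge axis, 104 mm above the bench. Does not move. A stiff orange cable loop, up to about 150 mm high, stands some 20 mm or more to the right of the hinge and of the open gate: keep clear of it.
- gate (a joint): Opening angle, rad: 0 = shut; opens outwards (to cage -x), anticlockwise from above, stop at 1.65. Clear panel in an aluminium frame, 180 mm wide, 12 to 104 mm above the bench. A spring draws it shut (1 to 2 N at the handle); a click detent at 0.4 to 0.75 needs some 6 N in all; let go past it, the gate drifts back to about 1.0. Wide open: over 1.35. While bolted it gives under 0.05.
- encoder: Rotary encoder, a light grey can with a shaft on top, 60 x 98 x 73 mm, loose inside the cage. Leave alone. Origin: centre of its underside.
- coupling: Loose aluminium shaft coupling, a cylinder 40 mm wide and 35 mm high, to the right of the cage. Leave alone. Origin: centre of its underside.
- tape: Loose roll of black tape, 61 mm wide, 19 mm high, to the left of the cage's front. Leave alone. Origin: centre of its underside.

How it is judged:
By the outcome, as a careful person would: the job done as asked, in the order asked, and still so for the second after the job is handed in, while the arm keeps its last pose, push and grip.
It also fails if it takes over 45 s, if anything falls off the work surface, if the arm or the gripper's body presses on something with over 40 N, if the wrist force passes 120 N, or if a joint passes its speed limit or range.

## Working session

There is one attempt and no reset: what is moved stays moved. The work goes in short steps, Python scripts to look and compute and a shell command to move; the robot and the scene stay as the last step left them, time stands still between calls to the robot, and variables do not carry over. Pictures are saved under pics/ and viewed, at most 10 in all, crops included, and the job is handed in when it is done.

```bash
mkdir -p pics
python3 - <<'E'
from workcell import telemetry, eyes
import cv2,numpy as np
s=telemetry.state();print(s['time_s'],s['ee_pos'],s['ee_rot'],s['gripper_width'],s['force'])
for n in ['scene','side','wrist']:
    c=eyes.calibration(n);im=eyes.grab_frame(n);cv2.imwrite(f'pics/{n}0.png',im[:,:,::-1]);np.savez(f'pics/{n}0.npz',K=c['camera_matrix'],T=c['world_from_camera'])
    print(n,np.round(c['camera_matrix'],1).tolist(),np.round(c['world_from_camera'],3).tolist())
E
```

```text
0.0 [152.55230442 553.80740512 188.90068347] [-1.79895672e+02 -1.87780056e-03  1.64596939e+02] 91.45526730037393 [0.38785075 0.65284353 0.11513466]
scene [[413.2, 0.0, 318.0], [0.0, 413.2, 194.6], [0.0, 0.0, 1.0]] [[-0.827, -0.41, 0.385, 231.931], [-0.563, 0.604, -0.565, 896.623], [-0.001, -0.683, -0.73, 817.744], [0.0, 0.0, 0.0, 1.0]]
side [[367.7, 0.0, 319.4], [0.0, 367.7, 202.2], [0.0, 0.0, 1.0]] [[0.928, -0.209, 0.308, 275.539], [-0.372, -0.554, 0.745, -401.248], [0.014, -0.806, -0.592, 688.412], [0.0, 0.0, 0.0, 1.0]]
wrist [[349.0, 0.0, 325.2], [0.0, 349.0, 196.7], [0.0, 0.0, 1.0]] [[0.266, 0.925, 0.27, 76.472], [0.964, -0.255, -0.075, 575.801], [-0.001, 0.281, -0.96, 383.703], [0.0, 0.0, 0.0, 1.0]]
```

View pics/scene0.png

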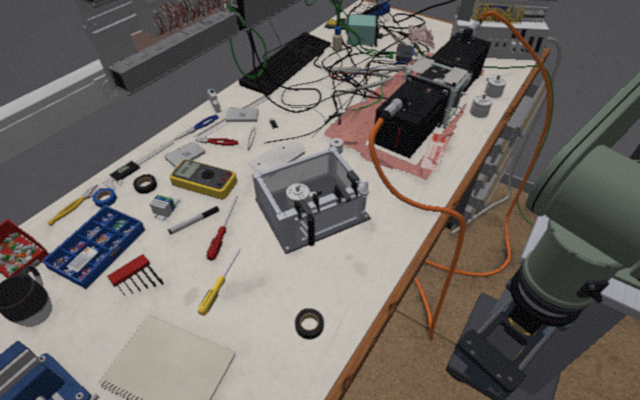

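View pics/side0.png

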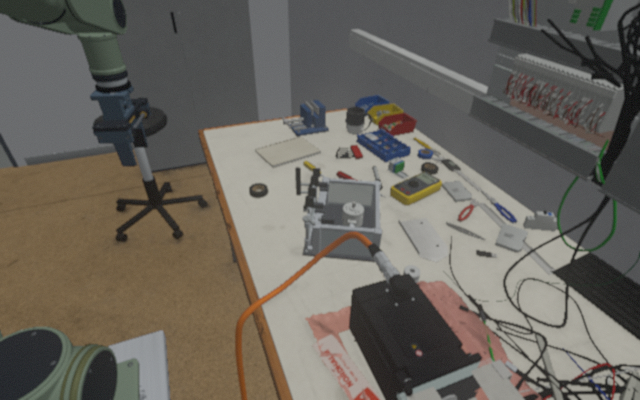

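View pics/wrist0.png

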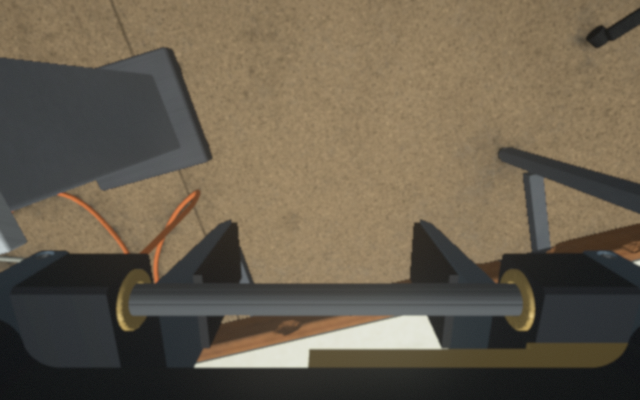

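The scene view shows the cage around (310,200) px, with black tabs/post near (310,190)–(355,185). In the side view the cage is around (342,215), tabs at x≈310, and the post at (298,180). The wrist sees only floor. I'll zoom in on both.

Run:
```python
import cv2,numpy as np
a=cv2.imread('pics/scene0.png')[140:255,245:375];b=cv2.imread('pics/side0.png')[155:270,280:395]
a=cv2.resize(a,None,fx=3.2,fy=5,interpolation=cv2.INTER_CUBIC) if 0 else cv2.resize(a,None,fx=3.25,fy=3.25,interpolation=cv2.INTER_CUBIC)
b=cv2.resize(b,None,fx=3.25,fy=3.25,interpolation=cv2.INTER_CUBIC)
o=np.hstack([a,b]);cv2.imwrite('pics/crop0.png',o);print(o.shape,a.shape)
```

```text
(374, 796, 3) (374, 422, 3)
```

View pics/crop0.png

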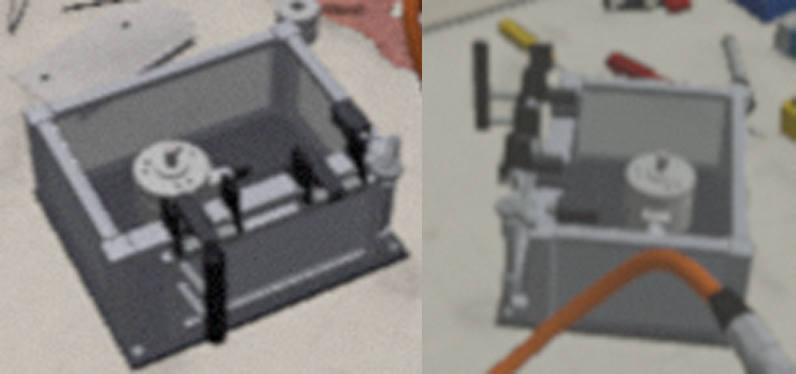

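```bash
cat > h.py <<'E'
import numpy as np
def ray(d,p):
    v=d['T'][:3,:3]@np.linalg.inv(d['K'])@[p[0],p[1],1];return d['T'][:3,3],v/np.linalg.norm(v)
def plane(d,p,z):
    o,v=ray(d,p);return o+v*(z-o[2])/v[2]
def tri(*dp):
    A=np.zeros((3,3));b=np.zeros(3);R=[ray(d,p) for d,p in dp]
    for o,v in R: M=np.eye(3)-np.outer(v,v);A+=M;b+=M@o
    x=np.linalg.solve(A,b);return x,[float(np.linalg.norm((np.eye(3)-np.outer(v,v))@(x-o))) for o,v in R]
def proj(d,X):
    c=np.linalg.inv(d['T'])@[*X,1];q=d['K']@c[:3];return q[:2]/q[2]
E
python3 - <<'E'
from h import *
np.set_printoptions(precision=1,suppress=True)
S=np.load('pics/scene0.npz');D=np.load('pics/side0.npz')
s=lambda x,y:(245+x/3.25,140+y/3.25); d=lambda x,y:(280+(x-422)/3.25,155+y/3.25)
print('post',tri((S,s(213,243)),(D,d(481,43))))
print('frontR corner base? ',plane(S,s(410,255),8),'frontL',plane(S,s(135,368),8))
for p in [(172,200),(230,178),(303,152),(345,105)]: print(p,plane(S,s(*p),152))
for p in [(540,46),(520,110),(480,43)]: print('side',p,plane(D,d(*p),152))
print('base side', plane(D,d(497,325),8),plane(D,d(750,343),8))
E
```

```text
post (array([559.1, 441.7, 155.1]), [2.215901289707422, 2.215901289707516])
frontR corner base?  [500.  263.2   8. ] frontL [613.4 469.7   8. ]
(172, 200) [607.3 423.4 152. ]
(230, 178) [586.7 385.  152. ]
(303, 152) [558.8 336.3 152. ]
(345, 105) [559.1 279.8 152. ]
side (540, 46) [604.3 422.6 152. ]
side (520, 110) [553.5 336.7 152. ]
side (480, 43) [557.4 445.4 152. ]
base side [502.4 254.    8. ] [683.  163.2   8. ]
```

Triangulated post top is about (559,442,155), as it should be. The tabs' spacing agrees with the text (100 mm pitch, cage y at about 61°). Next I'll bring the wrist camera above the catches with tool yaw about 151°.

```bash
python3 -m crank '[{"dx":0.03,"dy":-0.015,"dz":0.03,"yaw":-0.27},{"dx":0.06,"dy":-0.028,"dz":0.03,"yaw":-0.27},{"dx":0.065,"dy":-0.03,"yaw":-0.27},{"dx":0.065,"dy":-0.03,"yaw":-0.27},{"dx":0.065,"dy":-0.03,"yaw":-0.27},{"dx":0.065,"dy":-0.03,"yaw":-0.27},{"dx":0.065,"dy":-0.03,"yaw":-0.27},{"dx":0.065,"dy":-0.03,"yaw":-0.27},{"dx":0.065,"dy":-0.03,"yaw":-0.27},{"dx":0.065,"dy":-0.03,"yaw":-0.27}]' 0.77
cat > snap.py <<'E'
import sys,cv2,numpy as np
from workcell import telemetry, eyes
n,t=sys.argv[1:3]
s=telemetry.state();print(s['time_s'],np.round(s['ee_pos'],1),np.round(s['ee_rot'],1),round(s['gripper_width'],1))
c=eyes.calibration(n);im=eyes.grab_frame(n);cv2.imwrite(f'pics/{t}.png',im[:,:,::-1]);np.savez(f'pics/{t}.npz',K=c['camera_matrix'],T=c['world_from_camera'])
E
python3 snap.py wrist w1
```

```text
0.15 [152.6 554.  189.1] [-179.9   -0.   164.6] 91.4validation failed for argument at $[2]...
```

View pics/w1.png

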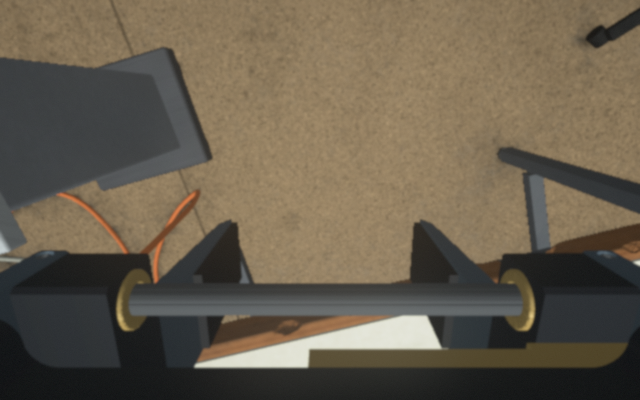

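The move was refused because every row needs all four keys. The picture is unchanged, still showing floor.

```bash
python3 -m crank '[{"dx":0.03,"dy":-0.015,"dz":0.03,"yaw":-0.27},{"dx":0.06,"dy":-0.028,"dz":0.03,"yaw":-0.27},{"dx":0.065,"dy":-0.03,"dz":0,"yaw":-0.27},{"dx":0.065,"dy":-0.03,"dz":0,"yaw":-0.27},{"dx":0.065,"dy":-0.03,"dz":0,"yaw":-0.27},{"dx":0.065,"dy":-0.03,"dz":0,"yaw":-0.27},{"dx":0.065,"dy":-0.03,"dz":0,"yaw":-0.27},{"dx":0.065,"dy":-0.03,"dz":0,"yaw":-0.27},{"dx":0.065,"dy":-0.03,"dz":0,"yaw":-0.27},{"dx":0.065,"dy":-0.03,"dz":0,"yaw":-0.27}]' 0.77 && python3 snap.py wrist w2
```

```text
time_s: 1.45
ee_pos: [642.2, 327.0, 237.5]
ee_rot: [-180.0, -0.0, 151.0]
force: [-0.9, 0.6, 0.0]
gripper_width: 70.3
gripper_force: 0.0
1.45 [642.2 327.  237.5] [-180.   -0.  151.] 70.3
```

View pics/w2.png

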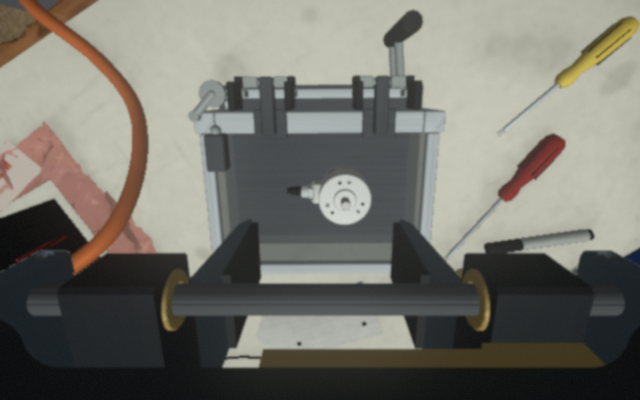

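The catches lie at rows 75–110: near tabs at x≈233/290, far tabs at x≈358/417, post top near (405,25), hinge at (211,90), cable to the left. I'll take a second view from 60 mm further forward and compare enlargements.

```bash
python3 -m crank '[{"dx":-0.033,"dy":0.018,"dz":0,"yaw":0.03},{"dx":-0.033,"dy":0.018,"dz":0,"yaw":0.03},{"dx":0,"dy":0,"dz":0,"yaw":0}]' && python3 snap.py wrist w3
python3 - <<'E'
import cv2,numpy as np
a=cv2.imread('pics/w2.png')[0:130,190:450];b=cv2.imread('pics/w3.png')[65:195,190:450]
f=lambda i:cv2.resize(i,None,fx=3,fy=2.2,interpolation=cv2.INTER_CUBIC)
cv2.imwrite('pics/crop1.png',np.vstack([f(a),f(b)]))
E
```

```text
time_s: 1.88
ee_pos: [586.3, 357.7, 237.9]
ee_rot: [-180.0, -0.0, 151.5]
force: [-0.1, -0.0, 0.1]
gripper_width: 70.1
gripper_force: 0.0
1.875 [586.3 357.7 237.9] [-180.    -0.   151.5] 70.1
```

View pics/crop1.png

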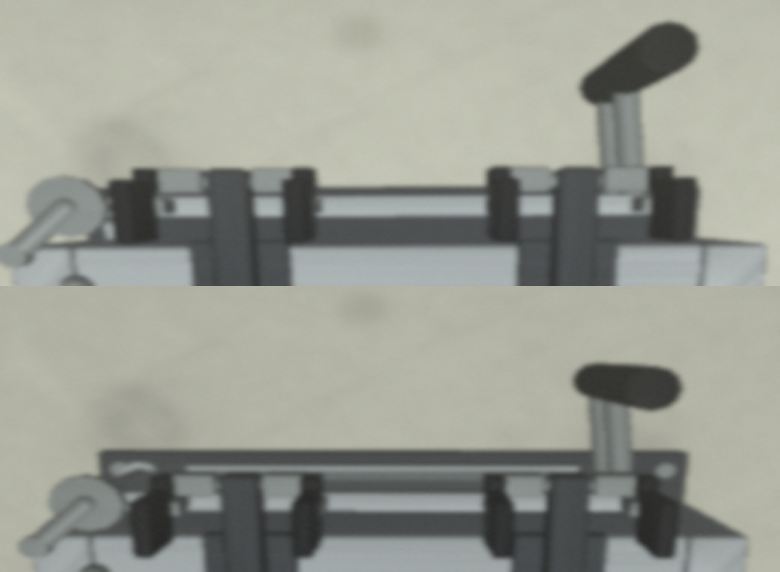

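Run:
```python
from h import *
np.set_printoptions(precision=1,suppress=True)
A=np.load('pics/w2.npz');B=np.load('pics/w3.npz')
a=lambda x,y:(190+x/3,y/2.2); b=lambda x,y:(190+x/3,65+(y-286)/2.2)
for n,p,q in [('post',(672,46),(655,388)),('nearR rear',(108,242),(134,555)),('farL rear',(698,242),(676,555)),('farL front',(698,180),(676,498)),('nearR front',(108,180),(134,498)),('hingetop',(65,207),(85,503))]:
    x,e=tri((A,a(*p)),(B,b(*q)));print(n,x,np.round(e,1),'z152:',plane(A,a(*p),152)[:2],plane(B,b(*q),152)[:2])
R=plane(B,b(134,526),152);L=plane(B,b(676,526),152);print('B',R,L,np.linalg.norm(L-R),np.degrees(np.arctan2(*(L-R)[[1,0]])))
R2=plane(A,a(108,211),152);L2=plane(A,a(698,211),152);print('A',R2,L2,np.linalg.norm(L2-R2),np.degrees(np.arctan2(*(L2-R2)[[1,0]])))
R=(R+R2)/2;L=(L+L2)/2
u=(L-R)/np.linalg.norm(L-R);m=(L+R)/2;print('near',m-50*u,'far',m+50*u)
S=np.load('pics/scene0.npz');D=np.load('pics/side0.npz')
for k in(-50,50):print(proj(S,m+k*u),proj(D,m+k*u))
```

```text
post [559.1 447.9 151.1] [0.3 0.3] z152: [559.3 447.9] [558.8 447.5]
nearR rear [545.8 293.1 149. ] [0.9 0.9] z152: [545.7 293. ] [545.9 295. ]
farL rear [621.1 428.6 143. ] [0.7 0.7] z152: [619.9 427.2] [617.5 427. ]
farL front [601.8 438.5 138.7] [0.7 0.7] z152: [600.9 435.9] [597.6 436. ]
nearR front [527.4 303.7 144.6] [0.8 0.8] z152: [528.2 304.6] [527.5 306.8]
hingetop [523.6 277.9 107.4] [0. 0.] z152: [530.4 289.9] [522.7 294.1]
B [536.4 301.1 152. ] [607.3 431.6 152. ] 148.5029527446183 61.51202812077315
A [536.9 298.9 152. ] [610.3 431.6 152. ] 151.685188522854 61.04654907601258
near [548.7 321.9 152. ] far [596.7 409.6 152. ]
[345.4 184.8] [310.5 192.3]
[305.6 199.7] [315.5 171.9]
```

Post triangulates to z=151 and 51.4 mm in front of the far catch. Span over both catches reads 148.5–151.7 mm against 152 expected. These agree, so I'll descend on the near catch.

```bash
python3 -m crank '[{"dx":-0.047,"dy":-0.045,"dz":0,"yaw":-0.04},{"dx":0,"dy":0,"dz":-0.05,"yaw":0},{"dx":0,"dy":0,"dz":-0.05,"yaw":0},{"dx":0,"dy":0,"dz":-0.029,"yaw":0},{"dx":0,"dy":0,"dz":0,"yaw":0}]' 0.77 20; python3 snap.py wrist w4
```

```text
time_s: 2.55
ee_pos: [549.7, 319.6, 132.4]
ee_rot: [-179.8, -0.1, 151.2]
force: [-0.3, 0.2, 0.1]
gripper_width: 70.4
gripper_force: 0.0
2.55 [549.7 319.6 132.4] [-1.798e+02 -1.000e-01  1.512e+02] 70.4
```

View pics/w4.png

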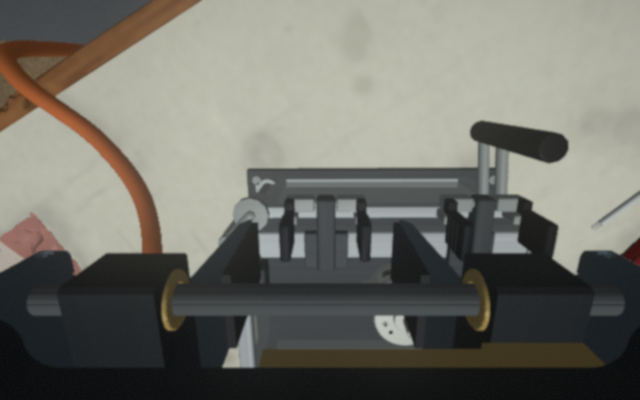

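The fingers (inner edges at x≈258 and 392) straddle the near catch's tabs (x≈286 and 364), centred at 325. Now pinch.

```bash
python3 -m crank '[{"dx":0,"dy":0,"dz":0,"yaw":0},{"dx":0,"dy":0,"dz":0,"yaw":0},{"dx":0,"dy":0,"dz":0,"yaw":0},{"dx":0,"dy":0,"dz":0,"yaw":0},{"dx":0,"dy":0,"dz":0,"yaw":0},{"dx":0,"dy":0,"dz":0,"yaw":0}]' 0 25
```

```text
time_s: 3.35
ee_pos: [550.3, 320.8, 134.6]
ee_rot: [180.0, -0.0, 151.2]
force: [-0.7, 0.1, -0.4]
gripper_width: 12.9
gripper_force: 0.0
```

```bash
python3 snap.py wrist w5; python3 snap.py side s5; python3 snap.py scene c5
python3 - <<'E'
import cv2,numpy as np
f=lambda i,k:cv2.resize(i,None,fx=k,fy=k,interpolation=cv2.INTER_CUBIC)
a=f(cv2.imread('pics/w5.png')[150:350,160:560],2)
b=f(cv2.imread('pics/side' '0.png')[155:195,290:330],1)
b=f(cv2.imread('pics/s5.png')[155:205,280:380],4);c=f(cv2.imread('pics/c5.png')[160:210,280:380],4)
cv2.imwrite('pics/crop2.png',np.vstack([a,np.hstack([b,c])]))
E
```

```text
3.35 [550.3 320.8 134.6] [180.   -0.  151.2] 12.9
3.4 [550.3 320.8 134.5] [180.   -0.  151.2] 9.0
3.45 [550.3 320.8 134.5] [-180.    -0.   151.2] 5.0
```

View pics/crop2.png

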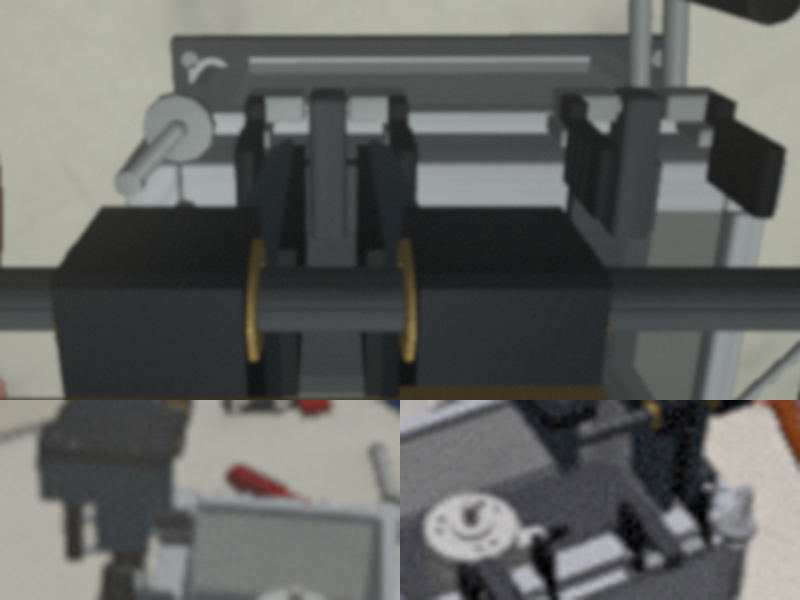

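Run:
```python
from h import *
np.set_printoptions(precision=1,suppress=True)
B=np.load('pics/w5.npz');t=np.array([550.3,320.8,134.5]);f=np.array([-.876,.482,0]);u=np.array([.482,.876,0])
c=lambda p:((p[0]-160)*2,(p[1]-150)*2)
for k in(-16,16):
  for w in(-6,6): print('tip',k,w,np.round(c(proj(B,t+f*k+u*w-[0,0,8])),0))
m=np.array([548.7,321.9,0])
for z in(124,152):
  for k in(-11,11):
    for w in (-26,26):print('tab',z,k,w,np.round(c(proj(B,m+f*k+u*w+[0,0,z])),0))
print(B['T'][:3,3]-t)
```

```text
tip -16 -6 [309. 203.]
tip -16 6 [347. 203.]
tip 16 -6 [308. 106.]
tip 16 6 [347. 106.]
tab 124 -11 -26 [247. 179.]
tab 124 -11 26 [410. 179.]
tab 124 11 -26 [244. 114.]
tab 124 11 26 [413. 114.]
tab 152 -11 -26 [235. 219.]
tab 152 -11 26 [421. 219.]
tab 152 11 -26 [232. 145.]
tab 152 11 26 [424. 145.]
[-69.2  38.8 194.8]
```

```bash
python3 - <<'E'
from h import *
np.set_printoptions(precision=1,suppress=True)
S=np.load('pics/c5.npz');D=np.load('pics/s5.npz');t=np.array([550.3,320.8,134.5]);f=np.array([-.876,.482,0]);u=np.array([.482,.876,0])
cs=lambda p:np.round(((p[0]-280)*4+400,(p[1]-160)*4+400));cd=lambda p:np.round(((p[0]-280)*4,(p[1]-155)*4+400))
for k in(-16,16):
  for w in(-12,12): X=t+f*k+u*w-[0,0,8];print('tip',k,w,'scene',cs(proj(S,X)),'side',cd(proj(D,X)))
m=np.array([548.7,321.9,0])
for z in(124,152):
  for k in(-11,11):
    for w in (-26,26):X=m+f*k+u*w+[0,0,z];print('tab',z,k,w,cs(proj(S,X)),cd(proj(D,X)))
E
python3 -m crank '[{"dx":0,"dy":0,"dz":0,"yaw":0},{"dx":0,"dy":0,"dz":0,"yaw":0}]'; python3 snap.py scene c6;python3 snap.py side s6
python3 - <<'E'
import cv2,numpy as np
f=lambda i,k:cv2.resize(i,None,fx=k,fy=k,interpolation=cv2.INTER_CUBIC)
b=f(cv2.imread('pics/s6.png')[140:215,275:340],6);c=f(cv2.imread('pics/c6.png')[150:225,300:366],6)
cv2.imwrite('pics/crop3.png',np.hstack([b,c]))
E
```

```text
tip -16 -12 scene [663. 503.] side [147. 595.]
tip -16 12 scene [627. 517.] side [152. 573.]
tip 16 -12 scene [690. 539.] side [ 98. 591.]
tip 16 12 scene [654. 553.] side [103. 569.]
tab 124 -11 -26 [689. 506.] [133. 610.]
tab 124 -11 26 [611. 536.] [144. 563.]
tab 124 11 -26 [708. 531.] [ 99. 607.]
tab 124 11 26 [629. 561.] [111. 560.]
tab 152 -11 -26 [692. 472.] [133. 574.]
tab 152 -11 26 [612. 502.] [144. 528.]
tab 152 11 -26 [711. 497.] [ 99. 571.]
tab 152 11 26 [631. 527.] [111. 525.]
time_s: 3.75
ee_pos: [550.3, 320.8, 134.6]
ee_rot: [180.0, -0.0, 151.2]
force: [0.2, -1.3, -0.3]
gripper_width: 0.1
gripper_force: 0.0
3.75 [550.3 320.8 134.6] [180.   -0.  151.2] 0.1
3.8 [550.3 320.8 134.6] [180.    0.  151.2] 0.7
```

View pics/crop3.png

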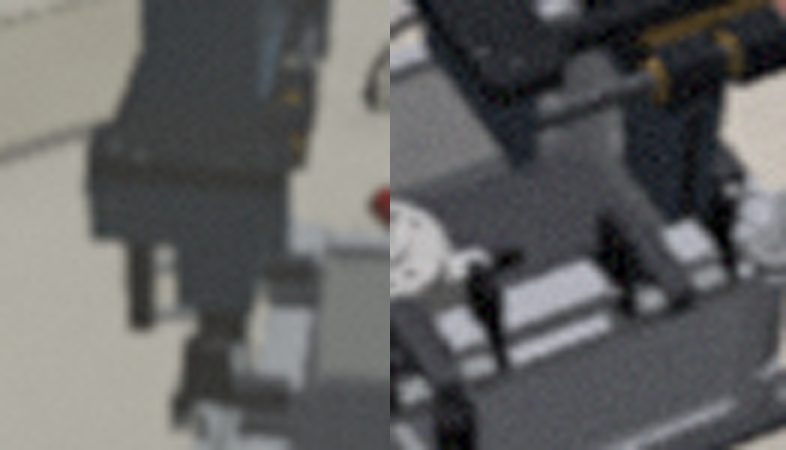

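The last two views settle it. The fingers closed just above the tabs: the tab sits right under the fingertips in the side view, and the catch bar is unobstructed in the scene view. From the tips' separation in the w4 picture (x 258 to 392 at row 222, 70 mm apart), the tips are 172 mm below the camera. That puts them about 22 mm above the reported TCP, at z≈157, not 8 mm below it. I'll re-measure that numerically before descending.

```bash
python3 -m crank '[{"dx":-0.004,"dy":0.002,"dz":0,"yaw":0},{"dx":0,"dy":0,"dz":0,"yaw":0},{"dx":0,"dy":0,"dz":0,"yaw":0},{"dx":0,"dy":0,"dz":0,"yaw":0},{"dx":0,"dy":0,"dz":0,"yaw":0}]' 0.77
python3 - <<'E'
import cv2,numpy as np
from workcell import telemetry
# tips: same camera-fixed picture; compare w2,w3,w4 (all opening 70): pixels dark in all = finger
I=np.stack([cv2.imread(f'pics/{n}.png').astype(float) for n in('w2','w3','w4')])
st=(I.std(0).max(2)<9)&(I.mean(0).max(2)<75)
st[:, :150]=0;st[:,500:]=0
for r in range(208,262,4):
    c=np.where(st[r])[0];L=c[c<325];R=c[c>325]
    print(r,L.min() if len(L) else '',L.max() if len(L) else '',R.min() if len(R) else '',R.max() if len(R) else '')
s=telemetry.state();print(s['ee_pos'],s['gripper_width'],s['qpos'])
E
```

```text
time_s: 4.47
ee_pos: [547.1, 322.3, 134.6]
ee_rot: [180.0, 0.0, 151.2]
force: [-0.0, 0.2, 0.4]
gripper_width: 47.7
gripper_force: 0.0
208 285 293  
212    
216 283 283  
220 280 317 370 406
224 239 293 392 412
228 236 294 392 415
232 233 279 393 418
236 228 256 394 421
240 225 256 394 425
244 222 257 393 428
248 218 257 393 432
252 215 257 393 436
256 150 258 393 499
260 150 259 391 499
[547.13315758 322.34201739 134.58760526] 47.7068505343179 [ 2.94664146e+01  2.57721769e+01  8.61075906e+01  5.37355928e-04
  6.81138562e+01 -3.17342300e+01]
```

Measured tips: 135 px apart for 70.3 mm, so 171 mm below the camera and z≈158 now. I'll go down 26 mm.

```bash
python3 -m crank '[{"dx":0,"dy":0,"dz":0,"yaw":0},{"dx":0,"dy":0,"dz":0,"yaw":0},{"dx":0,"dy":0,"dz":0,"yaw":0}]' 0.77 && python3 -m crank '[{"dx":0,"dy":0,"dz":-0.012,"yaw":0},{"dx":0,"dy":0,"dz":-0.01,"yaw":0},{"dx":0,"dy":0,"dz":-0.011,"yaw":0},{"dx":0,"dy":0,"dz":0,"yaw":0}]'
```

```text
time_s: 4.85
ee_pos: [547.1, 322.4, 134.6]
ee_rot: [180.0, -0.0, 151.2]
force: [0.2, -1.0, 0.0]
gripper_width: 70.2
gripper_force: 0.0
time_s: 5.35
ee_pos: [546.5, 322.0, 106.9]
ee_rot: [-179.9, -0.1, 151.2]
force: [-0.1, 0.2, -0.5]
gripper_width: 70.3
gripper_force: 0.0
```

```bash
python3 -m crank '[{"dx":0,"dy":0,"dz":0,"yaw":0},{"dx":0,"dy":0,"dz":0,"yaw":0},{"dx":0,"dy":0,"dz":0,"yaw":0},{"dx":0,"dy":0,"dz":0,"yaw":0}]' 0 25
```

```text
time_s: 5.85
ee_pos: [547.4, 322.6, 108.4]
ee_rot: [179.9, 0.0, 151.2]
force: [-0.1, -0.3, 0.8]
gripper_width: 33.3
gripper_force: 5.2
```

Contact at about 5 N, as the tabs' friction should give. Continuing.

```bash
python3 -m crank '[{"dx":0,"dy":0,"dz":0,"yaw":0},{"dx":0,"dy":0,"dz":0,"yaw":0},{"dx":0,"dy":0,"dz":0,"yaw":0},{"dx":0,"dy":0,"dz":0,"yaw":0}]' 0 25
```

```text
time_s: 6.35
ee_pos: [546.7, 321.4, 108.5]
ee_rot: [-179.9, 0.0, 151.2]
force: [-2.3, -4.7, 4.0]
gripper_width: 27.4
gripper_force: 25.0
```

Width 27.4 mm at full grip, so both near tabs are fully in. Next: open, lift, shift 100 mm along cage +y and descend on the far catch.

```bash
python3 -m crank '[{"dx":0,"dy":0,"dz":0,"yaw":0},{"dx":0,"dy":0,"dz":0,"yaw":0},{"dx":0,"dy":0,"dz":0,"yaw":0},{"dx":0,"dy":0,"dz":0.03,"yaw":0},{"dx":0,"dy":0,"dz":0.035,"yaw":0},{"dx":0.03,"dy":0.055,"dz":0,"yaw":0},{"dx":0.03,"dy":0.0545,"dz":0,"yaw":0},{"dx":0,"dy":0,"dz":0,"yaw":0}]' 0.77; python3 snap.py wrist w7
python3 - <<'E'
from h import *
import cv2
np.set_printoptions(precision=1,suppress=True)
B=np.load('pics/w7.npz');im=cv2.cvtColor(cv2.imread('pics/w7.png'),cv2.COLOR_BGR2GRAY)
m=np.array([596.7,409.6,0]);f=np.array([-.876,.482,0]);u=np.array([.482,.876,0])
for k in (-26,26):print([proj(B,m+f*j+u*k+[0,0,152]) for j in(-11,11)])
for r in (195,203,210): print(r,''.join('#' if v<45 else '.' for v in im[r,240:410]))
E
```

```text
time_s: 7.35
ee_pos: [595.8, 412.8, 158.5]
ee_rot: [180.0, -0.0, 151.3]
force: [-0.3, -0.8, -0.6]
gripper_width: 70.5
gripper_force: 0.0
7.35 [595.8 412.8 158.5] [180.   -0.  151.3] 70.5
[array([278.5, 248.5]), array([277.3, 215.3])]
[array([361.3, 248.6]), array([362.5, 215.5])]
195 ............................................######............................................................#####.......................................................
203 ..........................................................................................................................................................................
210 ..........................................########............................................................#######.....................................................
```

The far tabs centre on x≈319.5 px against 325 for the fingers, so I'll shift about 3 mm back along cage y while descending.

```bash
python3 -m crank '[{"dx":-0.0015,"dy":-0.0038,"dz":-0.015,"yaw":0},{"dx":0,"dy":0,"dz":-0.025,"yaw":0},{"dx":0,"dy":0,"dz":-0.024,"yaw":0},{"dx":0,"dy":0,"dz":0,"yaw":0}]' 0.77
```

```text
time_s: 7.9
ee_pos: [592.2, 404.8, 107.0]
ee_rot: [-179.8, -0.1, 151.1]
force: [-0.6, 0.7, -0.1]
gripper_width: 70.1
gripper_force: 0.0
```

```bash
python3 -m crank '[{"dx":0,"dy":0,"dz":0,"yaw":0},{"dx":0,"dy":0,"dz":0,"yaw":0},{"dx":0,"dy":0,"dz":0,"yaw":0},{"dx":0,"dy":0,"dz":0,"yaw":0},{"dx":0,"dy":0,"dz":0,"yaw":0},{"dx":0,"dy":0,"dz":0,"yaw":0},{"dx":0,"dy":0,"dz":0,"yaw":0},{"dx":0,"dy":0,"dz":0,"yaw":0}]' 0 25
```

```text
time_s: 8.9
ee_pos: [595.4, 408.9, 110.1]
ee_rot: [179.7, 0.1, 151.2]
force: [3.1, 3.6, 2.6]
gripper_width: 26.9
gripper_force: 25.0
```

Width 26.9 mm, so the far catch is fully in too. Now open, lift and move over the post. I'll also locate the cable relative to the intended end position.

```bash
python3 -m crank '[{"dx":0,"dy":0,"dz":0,"yaw":0},{"dx":0,"dy":0,"dz":0,"yaw":0},{"dx":0,"dy":0,"dz":0,"yaw":0},{"dx":0,"dy":0,"dz":0.03,"yaw":0},{"dx":0,"dy":0,"dz":0.035,"yaw":0},{"dx":-0.023,"dy":0.024,"dz":0,"yaw":0},{"dx":-0.0225,"dy":0.0245,"dz":0,"yaw":0},{"dx":0,"dy":0,"dz":0,"yaw":0}]' 0.6; python3 snap.py wrist w8
python3 - <<'E'
from h import *
import cv2
np.set_printoptions(precision=1,suppress=True)
B=np.load('pics/w8.npz');im=cv2.cvtColor(cv2.imread('pics/w8.png'),cv2.COLOR_BGR2GRAY)
print('post proj',proj(B,[559,447.7,152]))
for r in range(204,262,8): print(r,''.join('#' if v<45 else '.' for v in im[r,250:400]))
# cable: triangulate orange centreline, w2 vs scene by best epipolar closeness
def org(n):
    h=cv2.cvtColor(cv2.imread(f'pics/{n}.png'),cv2.COLOR_BGR2HSV);return (cv2.inRange(h,(5,140,90),(16,255,255))>0)
D=np.load('pics/side0.npz');W=np.load('pics/w4.npz');so=org('side0');wo=org('w4')
so=cv2.erode(so.astype(np.uint8),np.ones((3,3)));H=np.array([523.6,277.9])
dt=cv2.distanceTransform(1-so,cv2.DIST_L2,3);out=[]
for r in range(40,256,12):
    cs=np.where(wo[r,:260])[0]
    if len(cs)<4: continue
    c=cs.mean()
    L=[]
    for z in range(0,165,5):
        X=plane(W,(c,r),z);q=proj(D,X)
        if 0<=q[0]<639 and 0<=q[1]<399: L.append((dt[int(q[1]),int(q[0])],z,X))
    if L:
        e,z,X=min(L,key=lambda t:t[0]);print(r,round(c),len(cs),'err',round(float(e),1),'X',X,'dH',X[:2]-H)
for a in (1.4,1.45,1.5):print(a,H+172.5*np.array([np.cos(np.radians(78.2)+a),np.sin(np.radians(78.2)+a)]))
E
```

```text
time_s: 9.9
ee_pos: [554.4, 447.7, 159.4]
ee_rot: [-179.9, -0.1, 151.4]
force: [-0.1, -0.9, 0.2]
gripper_width: 54.5
gripper_force: 0.0
9.9 [554.4 447.7 159.4] [-1.799e+02 -1.000e-01  1.514e+02] 54.5
post proj [327.4 234.3]
204 .....................................................................##########.####..................................................................
212 ....................................................................#################.................................................................
220 ..................................................................#####################...............................................................
228 ...####.#.#..#########............................................####.............#####..........................................#######.............
236 #######################...........................................#...............................................................############........
244 #######################..........................................................................
[... 718 characters left out ...]
9 31 err 1.0 X [390.2 144.4  20. ] dH [-133.4 -133.5]
136 92 19 err 0.0 X [411.1 159.8  15. ] dH [-112.5 -118.1]
148 104 15 err 1.0 X [424.7 162.4  15. ] dH [ -98.9 -115.5]
160 114 13 err 0.0 X [438.3 166.6  20. ] dH [ -85.3 -111.3]
172 123 11 err 1.0 X [451.4 169.9  25. ] dH [ -72.2 -108. ]
184 130 10 err 1.4 X [463.7 172.1  30. ] dH [ -59.9 -105.8]
196 136 7 err 1.0 X [475.1 176.   40. ] dH [ -48.5 -101.9]
208 141 7 err 0.0 X [485.8 176.4  45. ] dH [ -37.8 -101.5]
220 144 7 err 1.0 X [495.5 175.3  50. ] dH [ -28.1 -102.6]
232 146 7 err 2.7 X [504.2 177.   60. ] dH [ -19.4 -100.9]
244 148 9 err 1.0 X [512.4 179.   70. ] dH [-11.2 -98.9]
1.4 [363.2 341.4]
1.45 [360.2 333.3]
1.5 [357.7 325. ]
```

The cable is at y<185 mm, well clear of the end position (post at about (360,333)). The post is centred between the fingers (x≈326). Now descend and grip.

```bash
python3 -m crank '[{"dx":0.003,"dy":-0.0015,"dz":-0.02,"yaw":0},{"dx":0,"dy":0,"dz":-0.035,"yaw":0},{"dx":0,"dy":0,"dz":-0.03,"yaw":0},{"dx":0,"dy":0,"dz":0,"yaw":0}]' 0.6 && python3 -m crank '[{"dx":0,"dy":0,"dz":0,"yaw":0},{"dx":0,"dy":0,"dz":0,"yaw":0},{"dx":0,"dy":0,"dz":0,"yaw":0},{"dx":0,"dy":0,"dz":0,"yaw":0},{"dx":0,"dy":0,"dz":0,"yaw":0},{"dx":0,"dy":0,"dz":0,"yaw":0}]' 0 45
python3 - <<'E'
import numpy as np
H=np.array([523.6,277.9]);
from workcell import telemetry
p=telemetry.state()['ee_pos'][:2];d=p-H;print(np.hypot(*d),np.degrees(np.arctan2(d[1],d[0])))
for st in range(0,18):
    a=np.radians(5*st);R=lambda a:np.array([[np.cos(a),-np.sin(a)],[np.sin(a),np.cos(a)]])
    print(st,np.round((R(a+np.radians(5))@d-R(a)@d)/800,4))
E
```

```text
time_s: 10.45
ee_pos: [558.7, 442.5, 89.2]
ee_rot: [-179.6, -0.1, 151.1]
force: [0.5, 0.3, -0.3]
gripper_width: 54.6
gripper_force: 0.0
time_s: 11.2
ee_pos: [560.3, 445.1, 93.5]
ee_rot: [179.9, 0.0, 151.2]
force: [1.0, 1.8, 1.7]
gripper_width: 15.5
gripper_force: 45.0
171.21897076784094 77.63233064297933
0 [-0.0184  0.0032]
1 [-0.0186  0.0016]
2 [-0.0187 -0.    ]
3 [-0.0186 -0.0017]
4 [-0.0184 -0.0033]
5 [-0.018  -0.0049]
6 [-0.0175 -0.0064]
7 [-0.0169 -0.0079]
8 [-0.0161 -0.0094]
9 [-0.0153 -0.0107]
10 [-0.0143 -0.012 ]
11 [-0.0132 -0.0132]
12 [-0.012  -0.0143]
13 [-0.0107 -0.0153]
14 [-0.0093 -0.0162]
15 [-0.0079 -0.0169]
16 [-0.0063 -0.0176]
17 [-0.0048 -0.018 ]
```

Post gripped (15.5 mm at 45 N), and the radius of 171 mm agrees with the text's 172. I'll start the swing with 4 steps and then check.

```bash
python3 -m crank '[{"dx":-0.018,"dy":0.003,"dz":0,"yaw":1},{"dx":-0.0185,"dy":0.0016,"dz":0,"yaw":1},{"dx":-0.0187,"dy":0,"dz":0,"yaw":1},{"dx":-0.0186,"dy":-0.0017,"dz":0,"yaw":1},{"dx":0,"dy":0,"dz":0,"yaw":0}]' 0 50
```

```text
time_s: 11.82
ee_pos: [500.4, 447.8, 93.5]
ee_rot: [179.9, 0.0, 171.2]
force: [0.7, 3.9, 0.6]
gripper_width: 14.9
gripper_force: 50.0
```

```bash
python3 -m crank '[{"dx":-0.0184,"dy":-0.0033,"dz":0,"yaw":1},{"dx":-0.018,"dy":-0.0049,"dz":0,"yaw":1},{"dx":-0.0175,"dy":-0.0064,"dz":0,"yaw":1},{"dx":-0.0169,"dy":-0.0079,"dz":0,"yaw":1},{"dx":-0.0161,"dy":-0.0094,"dz":0,"yaw":1},{"dx":-0.0153,"dy":-0.0107,"dz":0,"yaw":1},{"dx":0,"dy":0,"dz":0,"yaw":0}]'
```

```text
time_s: 12.7
ee_pos: [417.6, 413.3, 93.4]
ee_rot: [179.9, -0.1, -158.9]
force: [-4.1, 4.8, 3.0]
gripper_width: 15.2
gripper_force: 50.0
```

```bash
python3 -m crank '[{"dx":-0.0143,"dy":-0.012,"dz":0,"yaw":1},{"dx":-0.0132,"dy":-0.0132,"dz":0,"yaw":1},{"dx":-0.012,"dy":-0.0143,"dz":0,"yaw":1},{"dx":-0.0107,"dy":-0.0153,"dz":0,"yaw":1},{"dx":-0.0093,"dy":-0.0162,"dz":0,"yaw":1},{"dx":-0.0079,"dy":-0.0169,"dz":0,"yaw":1},{"dx":-0.0063,"dy":-0.0176,"dz":0,"yaw":1},{"dx":0,"dy":0,"dz":0,"yaw":0},{"dx":0,"dy":0,"dz":0,"yaw":0}]'; python3 snap.py scene c9; python3 snap.py side s9
python3 - <<'E'
from h import *
import cv2
from workcell import telemetry
s=telemetry.state();d=s['ee_pos'][:2]-np.array([523.6,277.9]);print('r',np.hypot(*d),'open rad',np.arctan2(d[1],d[0])-np.radians(78),s['gripper_width'],s['force'])
# evidence that the gate left the front: change of the front-frame pixels between before/after (scene)
a,b=[cv2.imread(f'pics/{n}.png').astype(int) for n in('scene0','c9')]
S=np.load('pics/scene0.npz');H=np.array([523.6,277.9])
for t in (60,90,120,150):
    for lab,ang in(('shut front',61.2),('open line',61.2+84.8)):
        X=[*(H+t*np.array([np.cos(np.radians(ang)),np.sin(np.radians(ang))])),100];p=proj(S,X).astype(int)
        print(lab,t,p,a[p[1],p[0]],b[p[1],p[0]])
E
```

```text
time_s: 13.82
ee_pos: [358.9, 328.8, 93.4]
ee_rot: [179.8, -0.1, -124.0]
force: [-5.9, 3.3, 5.0]
gripper_width: 15.1
gripper_force: 50.0
13.825 [358.9 328.8  93.4] [ 1.798e+02 -1.000e-01 -1.240e+02] 15.1
13.875 [358.9 328.9  93.4] [ 1.798e+02 -1.000e-01 -1.240e+02] 14.8
r 172.38987577372987 open rad 1.4796051756524011 15.022813317926097 [-6.66963745  4.33966153  4.40514669]
shut front 60 [341 201] [78 74 75] [84 77 77]
open line 60 [374 211] [178 186 191] [140 137 136]
shut front 90 [329 206] [174 170 167] [79 74 74]
open line 90 [380 220] [179 185 193] [132 126 126]
shut front 120 [318 210] [43 41 41] [79 72 73]
open line 120 [387 230] [178 185 192] [148 139 139]
shut front 150 [306 215] [103 102 101] [63 63 63]
open line 150 [393 240] [180 190 197] [130 122 121]
```

The post is still gripped at radius 172 mm and the gate stands at about 1.48 rad. The pictures also show the gate's frame on the open line. Handing in while holding.

```bash
python3 -c "
from workcell import ticket
print(ticket.job_done())"
```

```text
the job is handed in; nothing more can be done
None
```

The near-hinge catch, then the far one, was pinched until the gripper read about 27 mm (28 mm is fully in); the gate is now held open by its post at about 1.48 rad (wide open is over 1.35), and the job was handed in at about 14 s. My first squeeze at the near-hinge catch closed above the tabs without touching them.

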